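# Meter one bearing ball from the blue slide-gate hopper

### The job

One steel ball is wanted from the blue hopper on the bench (the red one beside it holds other balls). Pull the blue hopper's slide gate partway out by its black post, so that only the ball in the far bay drops and rolls into the hopper's catch tray while the ball in the near bay (next to the post) stays inside; then push the gate fully shut and let go.

Things in the scene. Friction and masses are not known exactly. Their poses are not given: they have to be found in the camera images.
- blue_gate (a joint): Slide gate of the blue hopper, m: 0 = shut (against its stop, as at the start), growing as it is pulled out to the post's side; end stop 0.10. Level slide, about 2 N friction, stays where left. It uncovers the far bay first: the far ball drops at 0.020 to 0.035; the near bay opens from 0.060 and its ball may drop beyond 0.070. An opening of 0.050 is right.
- blue_grip (a point): Point on the axis of the gate's upright black post (18 mm diameter, 60 mm high), 26 mm below its top, 34 mm above the gate plate, 118 mm above the bench; moves with the gate. Its x axis is level, from post to hopper: pull along -x, shut along +x; z up. Gate shut, the hopper wall is 64 mm off along +x, 125 mm high (flared rim behind it 145 mm). A like red hopper with black balls stands beside it.
- blue_far_ball_center (a point): Centre of the 30 mm steel ball (110 g) in the blue hopper's far bay, 147 mm along x from the post (gate shut), 99 mm above the bench. Bays are 45 mm long, 42 mm wide, parted by a 10 mm divider. Once dropped it rolls by itself down a ramp, away from the post, into the walled catch tray at the hopper's far end within about 2 s, ending about 22 mm above the bench.
- blue_near_ball_center (a point): Centre of the like 30 mm steel ball in the blue hopper's near bay, 93 mm along x from the post (gate shut), 99 mm above the bench: it must stay there.
Mind the look-alikes: they are no part of the job. Leave any orange or purple look-alike of the part that bears blue_near_ball_center alone.

How it is judged:
By the outcome, as a careful person would: the job done as asked, in the order asked, and still so for the second after the job is handed in, with the robot touching nothing.
It also fails if it takes over 34 s, if anything falls off the work surface, if the arm or the gripper's body presses on something with over 40 N, if the wrist force passes 120 N, or if a joint passes its speed limit or range.

### The arm

A 6-joint arm with a two-finger parallel gripper is mounted at the origin on the work surface. World frame = base frame: x ahead of the robot, y to its left, z up, the work surface at z = 0. Lengths are in mm, angles in degrees, forces in N, time in s.
With the tool pointing down it reaches from about 300 to 850 mm from the base axis. Payload 4.2 kg.
Tool frame: the origin (TCP) lies midway between the tips of the shut fingers; the grasp point (between the pads) lies 19 mm behind it (env.tcp_to_grasp is the distance from the TCP to the grasp point, in mm); z points along the fingers, x is the direction in which the jaws open and shut, and the axes are right-handed (so a half turn about z gives the same grasp; the last joint's range is limited). The gripper opens to 91 mm and grips with 3 to 60 N. Pads are 32 mm wide; open, the fingers measure 118 mm over their backs; the gripper's body (76 mm by 178 mm) begins 60 mm behind the grasp point.
Start: joints at [-78.266, 18.312, 89.639, -0, 72.044, -1.146], TCP at [128.177, -560.551, 182.376] pointing down, gripper open.
Joint ranges: [-177.97, 177.97], [-48.28, 115.42], [12.27, 149.76], [-77.06, 257.06], [2.81, 150.46], [-146.56, 146.56]. Speed limits (degrees/s): [147.25, 147.25, 180, 180, 180, 180].

### API

Orientations are given as [roll, pitch, yaw] about the fixed x, y, z axes, in that order (R = Rz(yaw) Ry(pitch) Rx(roll)).
In Python, from workcell import env gives the robot as it stands.
- The arm moves only by the tool drive_tool, never from a script. Its argument "motion" is a list of rows, each a list of 2 entries, a list of its own where there are three numbers: the shift along the world's x, y, z in m, then the turn, a rotation vector about the world's x, y, z in rad. In form: [[[dx, dy, dz], [wx, wy, wz]], ...]. A call has exactly 10 rows; each row shifts and turns the commanded pose from where the row before left it; what a row does not reach is not made up. A row lasts 1/12 s, in which the tool goes at most 41.7 mm and 7.16 degrees, less where a joint would pass 70% of its speed; a pose out of reach is approached as far as the arm can. A call is refused whole if a number of a shift passes 0.0417 or a number of a turn 0.125, either way. A call with a gripper value outside its range is refused whole. "claw" is the opening, from 0 (shut) to 1 (fully open), set as the call begins (left out, the last holds). The fingers move at their own pace and stop on an object; "force" is the grip in N (left out, the last holds). Time passes only in rows, so rows that do not move let the fingers close, or fill a call up. It gives the time, the measured TCP pose, the force and the opening at its end, in the units of the state.
- env.state(): the state, without advancing time (a new reading comes with each control period).
- env.grab_frame(name): name is "side" or "top"; returns the picture (480x640x3 uint8, red, green, blue); there is no depth.
- env.camera_params(name): a dict with "fov_y" (degrees; the focal length in pixels is half the picture's height over the tangent of half this angle, whatever the lens; pixels are square), "cx", "cy" (the principal point, pixels), "pose" (4x4, takes a point from camera to world coordinates). Camera axes: x right, y down, z forward; pixel columns grow to the right and rows downward; lengths in mm; the calibration is good to about 2 mm. A picture is of the moment at which its call begins. camera_params takes no time and is no camera call.
- env.job_done(): hands the job in, once; it reports no verdict.
The state is a dict: "time_s": time; "qpos": joint angles; "qvel": joint speeds; "effort": joint torques, N m; "ee_pos": TCP position; "ee_rot": TCP orientation; "force": force on the tool from outside, world axes, zero at the start; "torque": the same for the moment, N m; "gripper_width": finger opening in mm.
Only numpy, scipy, OpenCV 4.12 (cv2) and the standard library are available. Lean on these libraries where they do the work, as an engineer would, in place of code of your own. Each camera call takes 0.05 s, during which the arm holds its last target.

## Working session

There is one attempt and no reset: what is moved stays moved. The work goes in short steps, Python scripts to look and compute and a tool call to move; the robot and the scene stay as the last step left them, time stands still between calls to the robot, and variables do not carry over. Pictures are saved under pics/ and viewed, and the job is handed in when it is done.

Besides the shell and the picture viewer there is one more tool, called as name(argument=value, ...) on one line, values as JSON. drive_tool: Moves the arm, as the interface text tells. Its arguments: {"type":"object","properties":{"motion":{"type":"array","items":{"type":"array"}},"claw":{"type":"number"},"force":{"type":"number"}},"required":["motion"]}

```bash
mkdir -p pics
python3 - <<'E'
from workcell import env
import cv2
for n in("top","side"):
    f=env.grab_frame(n); cv2.imwrite(f"pics/{n}0.png",f[:,:,::-1]); p=env.camera_params(n); print(n,p)
print(env.state(),env.tcp_to_grasp)
E
```

```text
top {'fov_y': 57.89619314572412, 'cx': 322.57563265678243, 'cy': 241.7421791385227, 'pose': array([[-1.09650390e-01, -9.69608652e-01,  2.18714091e-01,
         5.09626449e+02],
       [-9.93970125e-01,  1.06868464e-01, -2.45463129e-02,
        -7.07497621e+00],
       [ 4.26678348e-04, -2.20086785e-01, -9.75480202e-01,
         7.29026539e+02],
       [ 0.00000000e+00,  0.00000000e+00,  0.00000000e+00,
         1.00000000e+00]])}
side {'fov_y': 44.30562786188473, 'cx': 335.8342410044568, 'cy': 238.86375727198543, 'pose': array([[ 9.24087316e-01, -2.13107280e-01,  3.17250562e-01,
         3.73433471e+02],
       [-3.81498186e-01, -4.64743355e-01,  7.99044898e-01,
        -7.66180828e+02],
       [-2.28421943e-02, -8.59417769e-01, -5.10763480e-01,
         5.87097138e+02],
       [ 0.00000000e+00,  0.00000000e+00,  0.00000000e+00,
         1.00000000e+00]])}
{'time_s': 0.1, 'qpos': array([-7.82660169e+01,  1.83474092e+01,  8.96999875e+01, -1.29965843e-03,
        7.20439907e+01, -1.14717357e+00]), 'qvel': array([ 0.03831629,  0.00353744, -0.14120799,  0.00756312, -0.11211143,
        0.02076752]), 'effort': array([ 1.31874840e-03, -4.13332164e+01, -2.32510632e+01,  7.27451476e-02,
        4.21334244e-02, -6.68982352e-05]), 'ee_pos': array([ 128.06176605, -560.03635128,  181.6062281 ]), 'ee_rot': array([-1.79999406e+02,  9.13937954e-02, -7.71184412e+01]), 'force': array([ 0.61174012, -0.40400871,  0.19109948]), 'torque': array([-0.02054809, -0.00773396,  0.03501894]), 'gripper_width': 90.95882604801476} 18.8
```

View pics/top0.png

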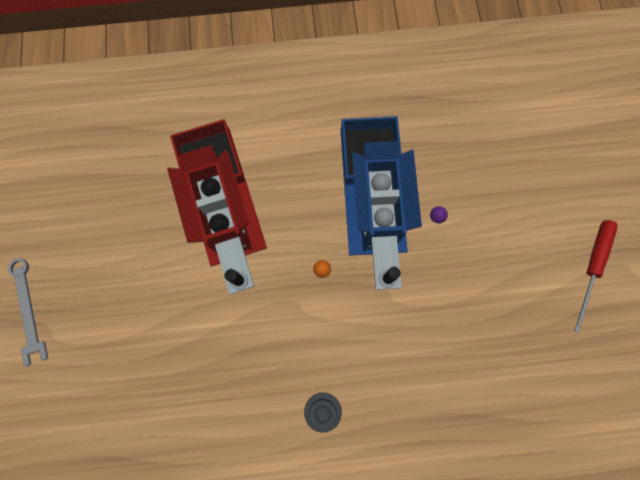

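View pics/side0.png

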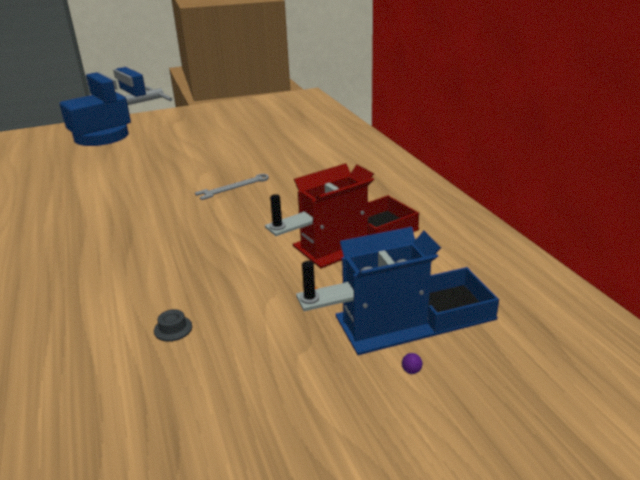

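The top view shows these candidates:
- **Posts:** the blue hopper's black post has its top at about (393,272). The red hopper's post at (235,277) is the look-alike.
- **Blue hopper balls:** far ball at (382,181), near ball at (384,217).
- **Look-alike balls:** the red hopper's black balls at (210,187) and (219,222), orange at (322,268), purple at (439,215).

I choose the post on the blue hopper. Next I'll measure it and check it in a close crop.

```bash
cat > h.py <<'E'
import numpy as np, cv2
from workcell import env
def ray(n,uv):
    p=env.camera_params(n); f=240/np.tan(np.radians(p['fov_y']/2)); P=p['pose']
    d=np.array([(uv[0]-p['cx'])/f,(uv[1]-p['cy'])/f,1.]); return P[:3,3],P[:3,:3]@d
def plane(n,uv,z):
    o,d=ray(n,uv); return o+d*(z-o[2])/d[2]
def tri(a,b):
    o1,d1=ray("top",a);o2,d2=ray("side",b)
    s=np.linalg.lstsq(np.c_[d1,-d2],o2-o1,rcond=None)[0]
    p,q=o1+d1*s[0],o2+d2*s[1]; return (p+q)/2,np.linalg.norm(p-q)
def proj(n,X):
    p=env.camera_params(n); f=240/np.tan(np.radians(p['fov_y']/2)); P=p['pose']
    c=P[:3,:3].T@(np.array(X)-P[:3,3]); return c[:2]/c[2]*f+[p['cx'],p['cy']]
E
python3 - <<'E'
from h import *
t=cv2.imread("pics/top0.png");s=cv2.imread("pics/side0.png")
m=(t.max(2)<60).astype(np.uint8)
for name,im,(x0,y0,x1,y1) in(("top",t,(370,258,415,295)),("side",s,(295,255,322,310))):
    mm=np.zeros(im.shape[:2],np.uint8); mm[y0:y1,x0:x1]=(im[y0:y1,x0:x1].max(2)<70)
    n,l,st,c=cv2.connectedComponentsWithStats(mm); print(name,st[1:],c[1:])
    big=cv2.resize(im[y0-20:y1+20,x0-20:x1+20],None,fx=6,fy=6,interpolation=cv2.INTER_CUBIC)
    cv2.imwrite(f"pics/crop_{name}.png",big[:600,:800])
# balls: bright low-saturation
for nm,uv in(("far",(382,182)),("near",(384.5,217))): print(nm,plane("top",uv,99))
E
```

```text
top [[383 267  17  17 194]] [[390.96391753 275.        ]]
side [[302 260  13  39 401]] [[308.21945137 279.52618454]]
far [ 734.40744027 -123.9916288    99.        ]
near [ 678.67393834 -119.94299037   99.        ]
```

View pics/crop_top.png

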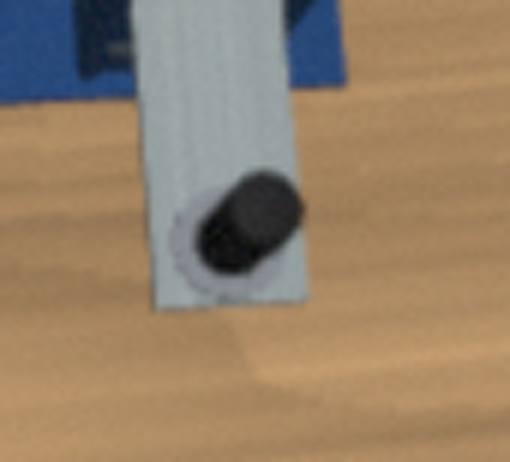

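View pics/crop_side.png

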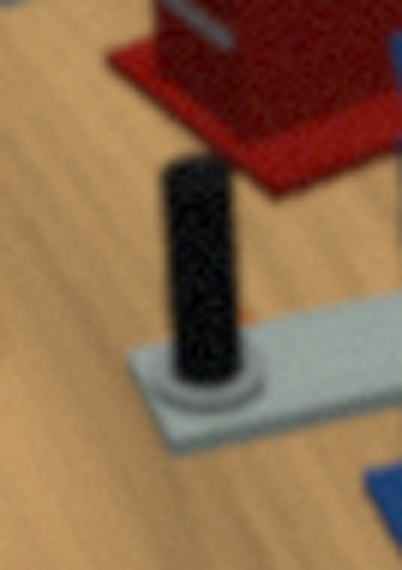

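Run:
```python
from h import *
a=(394.2,272.2);b=(308,263)
print(tri(a,b),plane("top",a,144),plane("side",b,144))
a=(388.3,278.3);b=(309.9,297)
print(tri(a,b),plane("top",a,86),plane("side",b,86))
# plate edges in top: axis direction, z=84
for y in range(240,285,6):
    r=cv2.imread("pics/top0.png")[y].astype(int); xs=[x for x in range(360,415) if r[x].min()>110 and abs(r[x][2]-r[x][0])<25]
    if xs: print(y,xs[0],xs[-1],plane("top",(xs[0]-.5,y),84)[:2],plane("top",(xs[-1]+.5,y),84)[:2])
```

```text
(array([ 588.91659338, -114.53837623,  142.15271245]), np.float64(1.5844554521729446)) [ 587.88794307 -114.01317851  144.        ] [ 588.84659164 -117.21392688  144.        ]
(array([ 588.62467156, -115.01964989,   84.33945333]), np.float64(1.8243701822334681)) [ 587.524556   -114.53281036   86.        ] [ 588.85237332 -117.17786861   86.        ]
240 372 396 [648.78082898 -97.78520995] [ 644.60268929 -135.69374978]
246 373 396 [639.33433348 -98.03933426] [ 635.33557852 -134.31824141]
252 373 397 [630.11255644 -96.78498804] [ 625.95987883 -134.45823724]
258 373 398 [620.94784171 -95.53840343] [ 616.64217666 -134.59736706]
264 374 398 [611.67456463 -95.79710426] [ 607.54704075 -133.23796563]
270 374 386 [602.6228957  -94.56122219] [ 600.48309167 -113.97035591]
276 375 381 [593.46261878 -94.82133174] [ 592.31389084 -105.2403164 ]
282 375 400 [584.52192314 -93.59598438] [ 580.26794946 -132.17749452]
```

Both views put the post axis at about (588.5, -115.3). Its measured top is z≈142 (expected 144), it is 146 mm from the far ball (expected 147), and the plate heading is about -3.4°. I'll grip with the jaws across the pull axis, which means turning the tool about -16.3°.

drive_tool(motion=[[[0.023,0.02225,0],[0,0,-0.0142]],[[0.023,0.02225,0],[0,0,-0.0142]],[[0.023,0.02225,0],[0,0,-0.0142]],[[0.023,0.02225,0],[0,0,-0.0142]],[[0.023,0.02225,0],[0,0,-0.0142]],[[0.023,0.02225,0],[0,0,-0.0142]],[[0.023,0.02225,0],[0,0,-0.0142]],[[0.023,0.02225,0],[0,0,-0.0142]],[[0.023,0.02225,0],[0,0,-0.0142]],[[0.023,0.02225,0],[0,0,-0.0142]]], claw=1)

```text
time_s: 0.93
ee_pos: [358.9, -336.6, 182.1]
ee_rot: [180.0, 0.0, -85.3]
force: [0.2, -0.7, -0.5]
gripper_width: 91.4
```

drive_tool(motion=[[[0.023,0.02225,0],[0,0,-0.0142]],[[0.023,0.02225,0],[0,0,-0.0142]],[[0.023,0.02225,0],[0,0,-0.0142]],[[0.023,0.02225,0],[0,0,-0.0142]],[[0.023,0.02225,0],[0,0,-0.0142]],[[0.023,0.02225,0],[0,0,-0.0142]],[[0.023,0.02225,0],[0,0,-0.0142]],[[0.023,0.02225,0],[0,0,-0.0142]],[[0.023,0.02225,0],[0,0,-0.0142]],[[0.023,0.02225,0],[0,0,-0.0142]]])

```text
time_s: 1.77
ee_pos: [588.8, -114.2, 181.9]
ee_rot: [179.9, -0.0, -93.4]
force: [-1.0, -0.2, -0.0]
gripper_width: 91.1
```

drive_tool(motion=[[[0,0,-0.0104],[0,0,0]],[[0,0,-0.0104],[0,0,0]],[[0,0,-0.0104],[0,0,0]],[[0,0,-0.0104],[0,0,0]],[[0,0,-0.0104],[0,0,0]],[[0,0,-0.0104],[0,0,0]],[[0,0,-0.0104],[0,0,0]],[[0,0,-0.0102],[0,0,0]],[[0,0,0],[0,0,0]],[[0,0,0],[0,0,0]]])

```text
time_s: 2.6
ee_pos: [587.8, -115.6, 98.7]
ee_rot: [179.9, 0.0, -93.4]
force: [0.6, 0.2, 1.1]
gripper_width: 91.1
```

Run:
```python
from h import *
for n in("top","side"): cv2.imwrite(f"pics/{n}1.png",env.grab_frame(n)[:,:,::-1])
s=env.state();print(s['ee_pos'],s['ee_rot'],s['force'])
a=cv2.imread("pics/side1.png")[160:360,200:500];b=cv2.imread("pics/top1.png")[120:320,300:500]
cv2.imwrite("pics/c1.png",np.hstack([cv2.resize(a,(450*1,300)),cv2.resize(b,(300,300))]))
```

```text
[ 588.71847678 -115.67619195   99.89645066] [-1.79928245e+02 -1.54885116e-02 -9.33926436e+01] [-0.03407383  0.882583   -0.61940513]
```

View pics/c1.png

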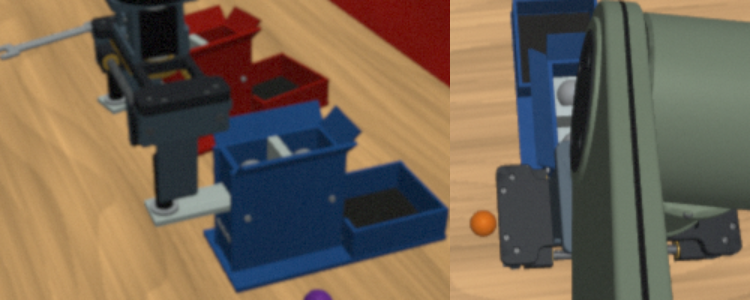

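The fingers straddle the post, with the post base visible just under the near finger. I'll close the gripper.

drive_tool(motion=[[[0,0,0],[0,0,0]],[[0,0,0],[0,0,0]],[[0,0,0],[0,0,0]],[[0,0,0],[0,0,0]],[[0,0,0],[0,0,0]],[[0,0,0],[0,0,0]],[[0,0,0],[0,0,0]],[[0,0,0],[0,0,0]],[[0,0,0],[0,0,0]],[[0,0,0],[0,0,0]]], claw=0, force=25)

```text
time_s: 3.53
ee_pos: [588.2, -115.5, 99.3]
ee_rot: [180.0, -0.0, -93.4]
force: [-0.0, -0.3, -0.8]
gripper_width: 27.4
```

drive_tool(motion=[[[0,0,0],[0,0,0]],[[0,0,0],[0,0,0]],[[0,0,0],[0,0,0]],[[0,0,0],[0,0,0]],[[0,0,0],[0,0,0]],[[0,0,0],[0,0,0]],[[0,0,0],[0,0,0]],[[0,0,0],[0,0,0]],[[0,0,0],[0,0,0]],[[0,0,0],[0,0,0]]])

```text
time_s: 4.37
ee_pos: [588.2, -113.5, 99.3]
ee_rot: [180.0, 0.2, -93.4]
force: [0.3, 4.9, 0.4]
gripper_width: 16.7
```

Width is now about the post's diameter. The post sits about 2 mm further in +y than my estimate (4.9 N side force), so I'll add that to the pull of 50 mm along -x of the gate.

drive_tool(motion=[[[0,0.001,0],[0,0,0]],[[0,0.001,0],[0,0,0]],[[-0.005,0.0003,0],[0,0,0]],[[-0.005,0.0003,0],[0,0,0]],[[-0.005,0.0003,0],[0,0,0]],[[-0.005,0.0003,0],[0,0,0]],[[-0.005,0.0003,0],[0,0,0]],[[-0.005,0.0003,0],[0,0,0]],[[0,0,0],[0,0,0]],[[0,0,0],[0,0,0]]])

```text
time_s: 5.2
ee_pos: [556.3, -111.8, 99.3]
ee_rot: [179.8, -0.0, -93.4]
force: [-2.5, -0.7, 0.6]
gripper_width: 16.8
```

Run:
```python
from h import *
for n in("top","side"): cv2.imwrite(f"pics/{n}2.png",env.grab_frame(n)[:,:,::-1])
s=env.state();print(s['ee_pos'],s['ee_rot'],s['force'],s['gripper_width'])
a=cv2.imread("pics/side2.png")[160:360,250:550];b=cv2.imread("pics/top2.png")[100:300,300:500]
cv2.imwrite("pics/c2.png",np.hstack([cv2.resize(a,(450*1,300)),cv2.resize(b,(300,300))]))
```

```text
[ 556.90901697 -111.79923694   99.32464831] [ 1.79854160e+02 -9.01795831e-03 -9.33951859e+01] [-1.79213764  0.88558555  1.0499018 ] 16.68458759213553
```

View pics/c2.png

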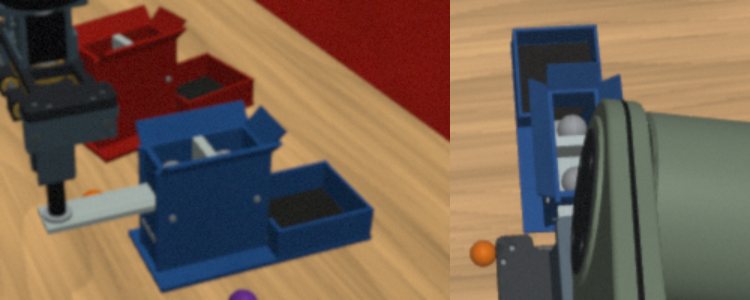

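The gate is about 31 mm out and both balls are still in (far ball at about (381,185) in the full top view). I'll pull 19 mm more.

drive_tool(motion=[[[-0.005,0.0003,0],[0,0,0]],[[-0.005,0.0003,0],[0,0,0]],[[-0.005,0.0003,0],[0,0,0]],[[-0.004,0.0002,0],[0,0,0]],[[0,0,0],[0,0,0]],[[0,0,0],[0,0,0]],[[0,0,0],[0,0,0]],[[0,0,0],[0,0,0]],[[0,0,0],[0,0,0]],[[0,0,0],[0,0,0]]])

```text
time_s: 6.13
ee_pos: [538.8, -110.8, 99.3]
ee_rot: [180.0, -0.0, -93.4]
force: [-2.4, -0.3, -0.1]
gripper_width: 17.1
```

drive_tool(motion=[[[0,0,0],[0,0,0]],[[0,0,0],[0,0,0]],[[0,0,0],[0,0,0]],[[0,0,0],[0,0,0]],[[0,0,0],[0,0,0]],[[0,0,0],[0,0,0]],[[0,0,0],[0,0,0]],[[0,0,0],[0,0,0]],[[0,0,0],[0,0,0]],[[0,0,0],[0,0,0]]])

```text
time_s: 6.97
ee_pos: [539.1, -110.8, 99.3]
ee_rot: [180.0, -0.0, -93.4]
force: [-2.7, -2.5, -0.9]
gripper_width: 17.0
```

Run:
```python
from h import *
for n in("top","side"): cv2.imwrite(f"pics/{n}3.png",env.grab_frame(n)[:,:,::-1])
s=env.state();print(s['ee_pos'],s['ee_rot'],s['force'],s['gripper_width'])
a=cv2.imread("pics/side3.png")[160:360,250:550];b=cv2.imread("pics/top3.png")[100:300,300:500]
cv2.imwrite("pics/c3.png",np.hstack([cv2.resize(a,(450*1,300)),cv2.resize(b,(300,300))]))
```

```text
[ 539.132762   -110.7384369    99.33539324] [ 1.79994682e+02 -1.54924101e-02 -9.33884160e+01] [-2.21976703 -2.02128156 -0.82031319] 17.0883979964958
```

View pics/c3.png

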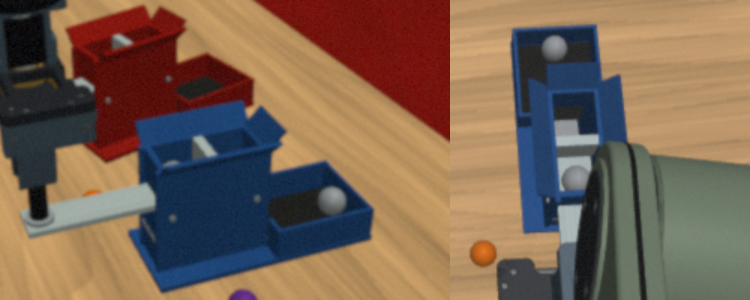

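The far ball is in the tray (about (369,132) in the full top view) and the near ball is still in its bay. I'll push the gate shut with a small overpush to seat it.

drive_tool(motion=[[[0.006,-0.00036,0],[0,0,0]],[[0.006,-0.00036,0],[0,0,0]],[[0.006,-0.00036,0],[0,0,0]],[[0.006,-0.00036,0],[0,0,0]],[[0.006,-0.00036,0],[0,0,0]],[[0.006,-0.00036,0],[0,0,0]],[[0.006,-0.00036,0],[0,0,0]],[[0.005,-0.0003,0],[0,0,0]],[[0.0,0,0],[0,0,0]],[[0.0,0,0],[0,0,0]]])

```text
time_s: 7.9
ee_pos: [588.0, -113.5, 99.4]
ee_rot: [-179.8, 0.0, -93.4]
force: [3.0, -2.2, -3.1]
gripper_width: 17.1
```

drive_tool(motion=[[[0.001,0,0],[0,0,0]],[[0.001,0,0],[0,0,0]],[[0.001,0,0],[0,0,0]],[[0.001,0,0],[0,0,0]],[[0.001,0,0],[0,0,0]],[[0.001,0,0],[0,0,0]],[[0,0,0],[0,0,0]],[[0,0,0],[0,0,0]],[[0,0,0],[0,0,0]],[[0,0,0],[0,0,0]]])

```text
time_s: 8.73
ee_pos: [588.1, -113.5, 99.3]
ee_rot: [179.5, -0.0, -93.4]
force: [-8.9, -2.5, 3.6]
gripper_width: 17.0
```

At 588.1 the gate stopped moving and the push force built to 8.9 N, so it is at its stop. I'll open and then rise.

drive_tool(motion=[[[0,0,0],[0,0,0]],[[0,0,0],[0,0,0]],[[0,0,0],[0,0,0]],[[0,0,0],[0,0,0]],[[0,0,0],[0,0,0]],[[0,0,0],[0,0,0]],[[0,0,0],[0,0,0]],[[0,0,0],[0,0,0]],[[0,0,0],[0,0,0]],[[0,0,0],[0,0,0]]], claw=1)

```text
time_s: 9.57
ee_pos: [592.2, -113.5, 99.4]
ee_rot: [-180.0, -0.0, -93.4]
force: [-0.4, -0.3, 0.4]
gripper_width: 80.7
```

drive_tool(motion=[[[0,0,0.01],[0,0,0]],[[0,0,0.01],[0,0,0]],[[0,0,0.015],[0,0,0]],[[0,0,0.015],[0,0,0]],[[0,0,0.015],[0,0,0]],[[0,0,0.015],[0,0,0]],[[0,0,0.015],[0,0,0]],[[0,0,0.015],[0,0,0]],[[-0.02,0,0.0],[0,0,0]],[[-0.03,0,0.0],[0,0,0]]])

```text
time_s: 10.4
ee_pos: [544.5, -113.8, 211.3]
ee_rot: [-179.7, -0.0, -93.4]
force: [-0.5, 0.0, 0.5]
gripper_width: 91.2
```

drive_tool(motion=[[[-0.03,0,0],[0,0,0]],[[-0.03,0,0],[0,0,0]],[[-0.03,0,0],[0,0,0]],[[-0.03,0,0],[0,0,0]],[[-0.03,0,0],[0,0,0]],[[-0.03,0,0],[0,0,0]],[[0,0,0],[0,0,0]],[[0,0,0],[0,0,0]],[[0,0,0],[0,0,0]],[[0,0,0],[0,0,0]]])

```text
time_s: 11.23
ee_pos: [363.5, -113.7, 210.0]
ee_rot: [-179.9, -0.0, -93.4]
force: [1.0, -0.5, -0.5]
gripper_width: 91.3
```

Run:
```python
from h import *
for n in("top","side"): cv2.imwrite(f"pics/{n}4.png",env.grab_frame(n)[:,:,::-1])
s=env.state();print(s['time_s'],s['ee_pos'],s['force'],s['gripper_width'])
for n,(x0,y0,x1,y1) in(("top",(370,258,415,295)),("side",(295,255,322,310))):
  for k in(0,4):
    im=cv2.imread(f"pics/{n}{k}.png")[y0:y1,x0:x1]; ys,xs=np.where(im.max(2)<70); print(n,k,xs.mean()+x0,ys.mean()+y0,len(xs))
a=cv2.imread("pics/side4.png")[160:360,250:550];b=cv2.imread("pics/top4.png")[100:300,300:500]
cv2.imwrite("pics/c4.png",np.hstack([cv2.resize(a,(450*1,300)),cv2.resize(b,(300,300))]))
```

```text
11.3333 [ 363.19960384 -113.58543473  209.47878397] [ 1.02945192  0.59859923 -0.66195498] 91.05261276186603
top 0 390.9639175257732 275.0 194
top 4 390.98979591836735 274.9183673469388 196
side 0 308.2194513715711 279.52618453865335 401
side 4 308.2889447236181 279.5527638190955 398
```

View pics/c4.png

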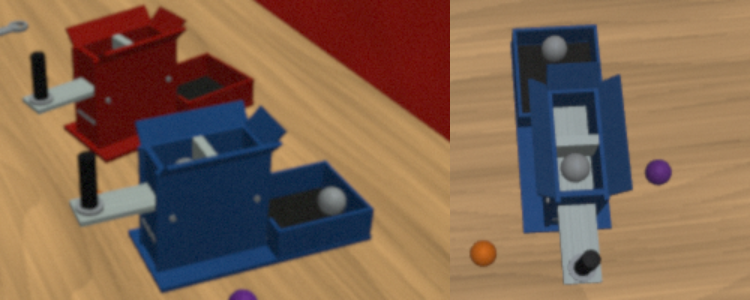

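The post is back at its starting pixel to within 0.1 px in both views, the near ball is in its bay at about (383,211), and the steel ball is in the tray. I'll hand in the job.

```bash
python3 -c "
from workcell import env
print(env.job_done())"
```

```text
the job is handed in; nothing more can be done
None
```

The job is done and handed in at about 11.3 s. I gripped the blue hopper's post, pulled the gate out about 49 mm so the far ball dropped, pushed the gate fully shut, let go and moved the arm clear.

**Last checks:**
- **Gate:** while shutting, it stopped at its starting position with about 9 N of push. Afterwards the post was back within 0.1 px of its starting pixels in both views.
- **Balls:** one steel ball is in the blue tray. The near ball is still in its bay, about 6 px further from the post than at the start. The red hopper and the orange and purple balls were not touched.
- **Disagreement:** my first estimate of the post was about 2 mm off sideways. It showed as a 4.9 N side force when gripping, and I corrected it before pulling.

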